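# Pull the long column from its sprung holder and lay it in the cradle

## Task

Pull the long steel column up out of the upright holder, whose springs grip its lower end, and lay it down level and centred in the low cradle so that an end fitting rests in each of the two notches; either way round will do. Set it down, do not let it drop or topple: the packing inside is delicate. Leave the two short columns in the holder and leave the bottle and the mouse where they are.

Things in the scene. Friction and masses are not known exactly. Their poses are not given: they have to be found in the camera images.
- column_long: The long steel chromatography column, the tallest of three in the holder: a round rod 150 mm long, with an end fitting 18 mm in diameter and 24 mm long at each end and a 12 mm tube between them (102 mm of it bare). About 0.14 kg. Origin: its middle; z along the rod (up at the start). It stands in a well 45 mm deep, so 105 mm of it show above the holder.
- column_short_a: Short steel chromatography column standing upright in a well of the holder: 100 mm long, end fittings 18 mm diameter x 24 mm long, tube between them 12 mm diameter. Origin: its middle; z along it. Stays where it is.
- column_short_b: Short steel chromatography column standing upright in a well of the holder: 100 mm long, end fittings 18 mm diameter x 24 mm long, tube between them 12 mm diameter. Origin: its middle; z along it. Stays where it is.
- holder: Grey plastic holder block fixed to the bench, 56 x 190 x 55 mm (x, y, z). Origin: centre of its underside. Three square wells of 20 mm in a row along its y, at y = -62, 0 and +62 mm, each 45 mm deep; any column can stand in any well. A spring pad near the bottom of each well grips the column's lower fitting; it takes about 5 to 15 N to pull it, over the first 25 mm; then it comes freely.
- cradle: Cradle fixed to the bench: aluminium base plate 190 x 80 x 8 mm (x, y, z) with two white V-notch posts at x = -63 and +63 mm, each 12 mm thick along x. The notches (90 degree V, about 30 mm wide at the mouth) hold a column along the cradle's x axis with its axis 50 mm above the bench; the posts reach 53 mm high; between them is free space of 114 mm above the plate. Origin: centre of the underside.
- bottle: Amber glass bottle with cap, 60 mm diameter, 140 mm high, loose bystander. Origin: centre of its underside.
- mouse: Black computer mouse, 100 x 58 x 24 mm, loose bystander. Origin: centre of its underside.
Mind the look-alikes: they are no part of the job. Leave any green, purple or yellow look-alike of the cradle alone.

How it is judged:
By the outcome, as a careful person would: the job done as asked, in the order asked, and still so for the second after the job is handed in, with the robot touching nothing.
It also fails if it takes over 48 s, if anything falls off the work surface, if the arm or the gripper's body presses on something with over 40 N, if the wrist force passes 120 N, or if a joint passes its speed limit or range.

## Robot

A 6-joint arm with a two-finger parallel gripper is mounted at the origin on the work surface. World frame = base frame: x ahead of the robot, y to its left, z up, the work surface at z = 0. Lengths are in m, angles in rad, forces in N, time in s.
With the tool pointing down it reaches from about 0.4 to 0.825 m from the base axis. Payload 7 kg.
Tool frame: the origin (TCP) lies between the finger pads; the fingertips stand arm.tip_extent ahead of it and the grasp point (between the pads) lies 3 mm ahead of it (arm.tip_extent is the distance from the TCP to the fingertips, in m); z points along the fingers, y is the direction in which the jaws open and shut (so a half turn about z gives the same grasp; the last joint's range is limited). The gripper opens to 88 mm and grips with 3 to 60 N. Pads are 19 mm wide; open, the fingers measure 130 mm over their backs; the gripper's body (78 mm by 193 mm) begins 47 mm behind the grasp point.
Start: joints at [1.431, 0.359, 0.012, 0, -1.224, -0.288], TCP at [0.28, 0.614, 0.249] pointing down, gripper open.
Joint ranges: [-3.07, 3.07], [-1.43, 2.12], [-1.02, 1.25], [-3.03, 1.67], [-3.05, -0], [-3.03, 3.03]. Speed limits (rad/s): [2.39, 2.39, 3.01, 3.14, 3.14, 3.14].

## Interface

Orientations are given as [roll, pitch, yaw] about the fixed x, y, z axes, in that order (R = Rz(yaw) Ry(pitch) Rx(roll)).
In Python, from station import arm gives the robot as it stands.
- The arm moves only by the tool servo_tool, never from a script. Its argument "steps" is a list that holds one entry, the list of rows, each a list of 5 numbers: the finger opening in mm, from 0 to 87.6, then the shift along the tool's x, y, z in mm, then the turn about the tool's z in degrees. A call has 1 to 8 rows; each row shifts and turns the commanded pose from where the row before left it, along the tool's axes as they then stand; what a row does not reach is not made up. A row lasts 1/8 s, in which the tool goes at most 62.5 mm and 10.7 degrees, less where a joint would pass 70% of its speed; a pose out of reach is approached as far as the arm can. A call is refused whole if a number of a shift passes 62.5 or a number of a turn 10.7, either way. A call with a gripper value outside its range is refused whole. The fingers move at their own pace and stop on an object; "squeeze" is the grip in N (left out, the last holds). Time passes only in rows, so rows that do not move let the fingers close. It gives the time, the measured TCP pose, the force and the opening at its end, in the units of the state.
- arm.get_state(): the state, without advancing time (a new reading comes with each control period).
- arm.grab_frame(name): name is "scene" or "top" or "wrist"; returns a dict with "image" (384x512x3 uint8, red, green, blue), "z_map" (384x512 float32, m along the optical axis (not along the pixel's ray), 0 where there is no reading), "camera_matrix" (3x3 intrinsics, pixels), "rvec" (rotation vector, rad) and "tvec" (3), from world to camera coordinates, as OpenCV has them. Camera axes: x right, y down, z forward; pixel columns grow to the right and rows downward; lengths in m; the calibration is good to about 2 mm. A picture is of the moment at which its call begins.
- arm.job_done(): hands the job in, once; it reports no verdict.
Trained networks look in a picture, given as the dict that the camera call returned (one of the last four; its "shot" number tells which), for a name from the list of things; names that differ only in an ending like _2 or _b are one class to them, and where a whole thing is asked for, a point or a joint stands for the part that bears it (a point fixed in the world has none). Each returns a list of dicts, best first, with "p" (0 to 1); they miss things now and then, are a little off and sometimes report something else, mostly with a low value. They report only what shows in the picture. A call takes as long as a camera call. They do not tell look-alikes from the thing itself.
- arm.search_frame(picture, thing): "extent" ([left, top, right, bottom] in pixels, round what is visible of it).
- arm.cut_out(picture, thing): "mask" (384x512 bool, what is visible of it) and "extent" ([left, top, right, bottom] in pixels, round what is visible of it).
- arm.landmark_of(picture, thing): "xy" ([column, row] in pixels: a listed point, or the origin of a listed thing).
The state is a dict: "t": time; "q": joint angles; "qd": joint speeds; "joint_efforts": joint torques, N m; "eef_pos": TCP position; "ee_rot": TCP orientation; "force": force on the tool from outside, world axes, zero at the start; "moment": the same for the moment, N m; "width": finger opening in m.
Only numpy, scipy, OpenCV 4.12 (cv2) and the standard library are available. Lean on these libraries where they do the work, as an engineer would, in place of code of your own. Each camera call takes 0.05 s, during which the arm holds its last target. There are 200 camera calls.

## Working session

There is one attempt and no reset: what is moved stays moved. The work goes in short steps, Python scripts to look and compute and a tool call to move; the robot and the scene stay as the last step left them, time stands still between calls to the robot, and variables do not carry over. Pictures are saved under pics/ and viewed, about 8 in all and at most 12, crops included, and the job is handed in when it is done.

Besides the shell and the picture viewer there is one more tool, called after ">>>" by a JSON object that holds its "api" and its "payload", one argument or row to a line. servo_tool: Moves the arm, as the interface text tells. Its arguments: {"type":"object","properties":{"steps":{"type":"array","items":{"type":"array","items":{"type":"array","items":{"type":"number"}}}},"squeeze":{"type":"number"}},"required":["steps"]}

```bash
mkdir -p pics; cat > h.py <<'E'
import numpy as np, cv2
from station import arm
def save(f,n,box=None,s=1):
    im=f["image"][:,:,::-1]
    if box: im=im[box[1]:box[3],box[0]:box[2]]
    cv2.imwrite("pics/"+n,cv2.resize(im,None,fx=s,fy=s,interpolation=cv2.INTER_CUBIC))
def world(f):
    z=f["z_map"];K=f["camera_matrix"];R=cv2.Rodrigues(np.array(f["rvec"],float))[0];t=np.array(f["tvec"],float).ravel()
    v,u=np.mgrid[:z.shape[0],:z.shape[1]]
    p=np.stack([(u-K[0,2])/K[0,0]*z,(v-K[1,2])/K[1,1]*z,z],-1)
    w=(p-t)@R; w[z<=0]=np.nan
    return w
E
python3 - <<'E'
from h import *
a=arm.grab_frame("scene");b=arm.grab_frame("top")
cv2.imwrite("pics/a.png",np.vstack([np.hstack([a["image"],b["image"]])])[:,:,::-1][:, :])
im=cv2.imread("pics/a.png");cv2.imwrite("pics/a.png",cv2.resize(im,(800,300)))
save(b,"top.png",None,1.5);save(a,"scene.png",None,1.5)
for n,f in(("s",a),("t",b)):
  np.save(n+".npy",world(f))
  for th in["column_long","column_short_a","holder","cradle","bottle","mouse"]:
    print(n,th,[(round(d["p"],2),np.round(d["extent"]).tolist()) for d in arm.search_frame(f,th)][:4])
print(arm.get_state(),arm.tip_extent)
E
```

```text
s column_long [(0.69, [172.0, 232.0, 190.0, 278.0])]
s column_short_a [(0.75, [206.0, 244.0, 213.0, 269.0]), (0.68, [143.0, 260.0, 158.0, 282.0]), (0.28, [172.0, 230.0, 185.0, 276.0])]
s holder [(0.88, [138.0, 256.0, 226.0, 310.0])]
s cradle [(0.82, [222.0, 150.0, 273.0, 188.0]), (0.81, [274.0, 178.0, 341.0, 222.0]), (0.8, [317.0, 145.0, 371.0, 185.0]), (0.77, [236.0, 201.0, 290.0, 264.0])]
s bottle [(0.76, [301.0, 233.0, 329.0, 290.0])]
s mouse [(0.81, [193.0, 194.0, 228.0, 216.0]), (0.67, [171.0, 229.0, 186.0, 278.0])]
t column_long [(0.43, [193.0, 148.0, 223.0, 211.0])]
t column_short_a [(0.38, [327.0, 145.0, 337.0, 156.0])]
t holder [(0.66, [314.0, 140.0, 385.0, 183.0])]
t cradle [(0.89, [197.0, 222.0, 234.0, 286.0]), (0.85, [192.0, 148.0, 222.0, 208.0]), (0.8, [249.0, 138.0, 290.0, 202.0]), (0.65, [116.0, 160.0, 159.0, 224.0])]
t bottle [(0.82, [266.0, 93.0, 287.0, 122.0])]
t mouse [(0.58, [272.0, 210.0, 291.0, 245.0])]
{'t': 0.7, 'q': array([ 1.43112809e+00,  3.58553165e-01,  1.18645199e-02, -2.84219052e-05,
       -1.22409646e+00, -2.88082799e-01]), 'qd': array([-0.00065931,  0.00081254, -0.00040124,  0.00117422,  0.00014229,
        0.00028697]), 'joint_efforts': array([-1.69442214e-03, -5.82160163e+01,  2.93249720e+01,  7.00115606e+00,
        1.23505108e-02, -1.25561326e-05]), 'eef_pos': array([0.28001318, 0.61413102, 0.24857096]), 'ee_rot': array([-3.14158949e+00,  2.88181093e-05, -4.27760693e-01]), 'force': array([ 0.33616304, -0.72779733,  0.15222803]), 'moment': array([-0.06170824, -0.02345975,  0.01379707]), 'width': 0.08770150970254738} 0.022
```

View pics/top.png

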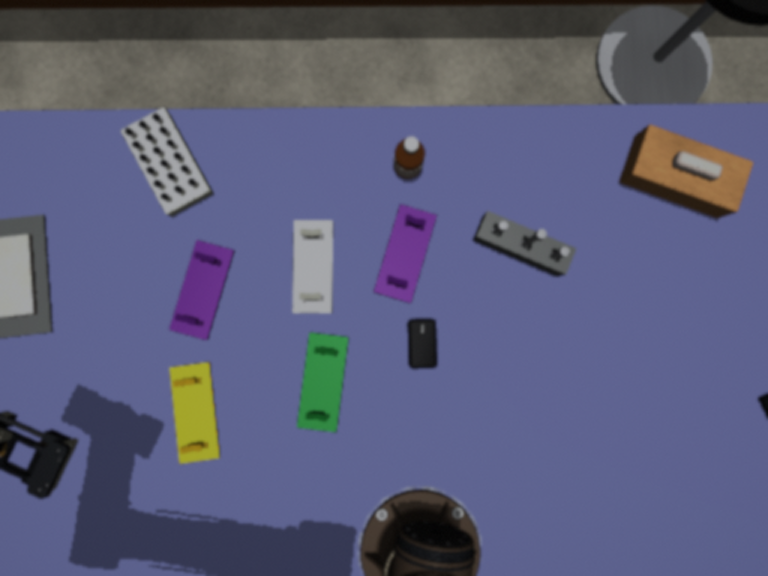

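View pics/scene.png

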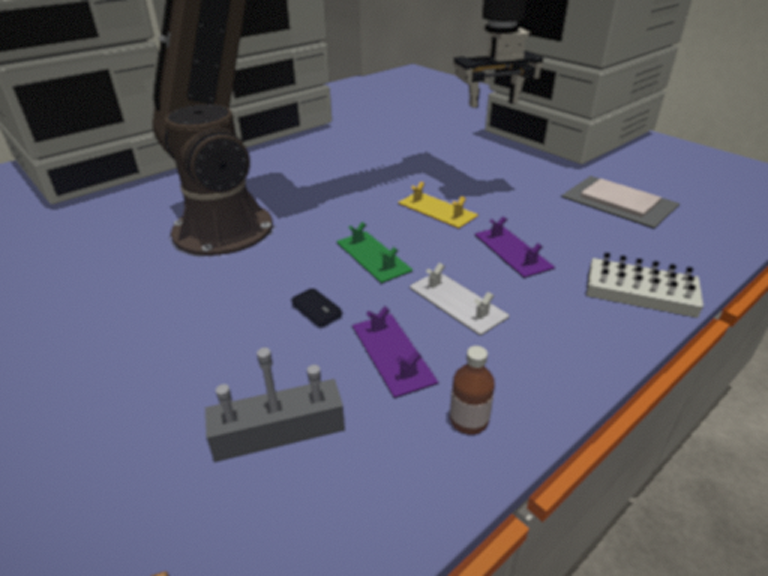

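In the top picture, the white cradle at (313,266) is the true one. Look-alikes are purple at (202,290) and (405,253), yellow at (194,413) and green at (323,382). The holder is at (525,243). Its middle column is the tallest, at (268,380) in the scene picture; the short ones are at (225,403) and (315,383).

```bash
python3 - <<'E'
from h import *
b=arm.grab_frame("top");w=world(b);a=arm.grab_frame("scene");ws=world(a)
im=b["image"].astype(int)
def rect(m,n):
    P=w[m][:,:2];P=P[~np.isnan(P).any(1)].astype(np.float32);r=cv2.minAreaRect(P);print(n,len(P),np.round(r[0],4),np.round(r[1],4),round(r[2],2))
def sub(x0,y0,x1,y1):
    m=np.zeros(w.shape[:2],bool);m[y0:y1,x0:x1]=1;return m
z=w[...,2]
c=sub(188,140,230,215)
rect(c&(z>.004)&(z<.02)|c&(z>.03)&(z<.06),"cradle all");
pm=c&(z>.03)&(z<.065)
n,l=cv2.connectedComponents(pm.astype(np.uint8))
for i in range(1,n):
    if (l==i).sum()>5: rect(l==i,"post"); print(np.nanmax(z[l==i]))
h=sub(308,135,392,190)
rect(h&(z>.045)&(z<.065),"holder top")
for lo,hi in((.075,.125),(.13,.175)):
    n,l=cv2.connectedComponents((h&(z>lo)&(z<hi)).astype(np.uint8))
    for i in range(1,n): 
        k=l==i
        if k.sum()>3: print("col",k.sum(),np.nanmean(w[k],0).round(4),np.nanmax(z[k]).round(4), np.argwhere(k).mean(0))
# scene check
zs=ws[...,2]
hs=np.zeros(zs.shape,bool);hs[225:315,130:235]=1
k=hs&(zs>.13)&(zs<.19);P=ws[k];print("scene long",len(P),np.median(P,0),P.max(0))
k=hs&(zs>.045)&(zs<.062);P=ws[k];print("scene holder top",cv2.minAreaRect(P[:,:2].astype(np.float32)))
v=np.vstack([cv2.resize(a["image"][220:320,130:240],(660,600))[:,:,::-1]]);cv2.imwrite("pics/crop1.png",v)
E
```

```text
cradle all 1578 [0.5636 0.201 ] [0.1237 0.221 ] 87.24
post 64 [0.6246 0.205 ] [0.0129 0.039 ] 0.58
0.054969433098075664
post 57 [0.4983 0.2057] [0.0384 0.0115] 87.22
0.05298176770804521
holder top 1053 [ 0.5962 -0.2191] [0.1898 0.0575] 65.43
col 47 [ 0.6198 -0.1607  0.1045] 0.1124 [150.70212766 334.38297872]
col 24 [ 0.5933 -0.215   0.102 ] 0.1237 [159.875      353.70833333]
col 50 [ 0.5693 -0.2729  0.1048] 0.115 [167.88 374.84]
col 50 [ 0.5943 -0.2169  0.1563] 0.1628 [156.3  359.86]
scene long 131 [ 0.6021648  -0.22330838  0.1528847 ] [ 0.60663386 -0.21288778  0.16208338]
scene holder top ((0.5978559255599976, -0.22163406014442444), (0.19004197418689728, 0.06074989587068558), 65.68795776367188)
```

View pics/crop1.png

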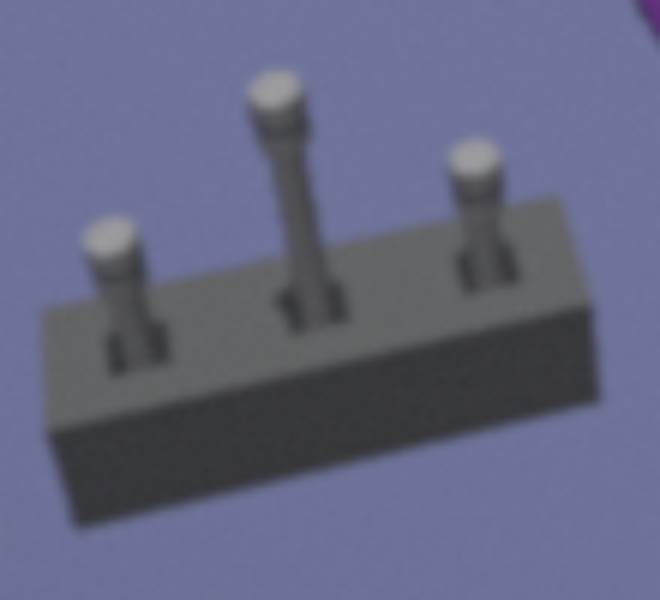

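The crop shows the long column in the middle well, with its top at crop (275,90). Both short ones are clearly lower. Next I plan the approach.

```bash
cat >> h.py <<'E'
def plan(target,yaw_deg,n,pos=None,yaw=None):
    "rows from here to world target (TCP) with tool down"
    s=arm.get_state();p=np.array(s["eef_pos"] if pos is None else pos);y=np.degrees(s["ee_rot"][2]) if yaw is None else yaw
    turn=-((yaw_deg-y+180)%360-180)/n; d=(np.array(target)-p)/n*1000
    for i in range(n):
        c,si=np.cos(np.radians(y)),np.sin(np.radians(y))
        print([round(v,1) for v in (d[0]*c+d[1]*si, d[0]*si-d[1]*c, -d[2], turn)]); y-=turn
E
python3 -c "
from h import *
plan([.596,-.22,.25],-114.5,16)"
```

```text
[np.float64(39.6), np.float64(39.2), np.float64(-0.1), np.float64(5.6)]
[np.float64(43.3), np.float64(35.2), np.float64(-0.1), np.float64(5.6)]
[np.float64(46.5), np.float64(30.8), np.float64(-0.1), np.float64(5.6)]
[np.float64(49.3), np.float64(26.1), np.float64(-0.1), np.float64(5.6)]
[np.float64(51.6), np.float64(21.1), np.float64(-0.1), np.float64(5.6)]
[np.float64(53.4), np.float64(15.9), np.float64(-0.1), np.float64(5.6)]
[np.float64(54.7), np.float64(10.6), np.float64(-0.1), np.float64(5.6)]
[np.float64(55.5), np.float64(5.2), np.float64(-0.1), np.float64(5.6)]
[np.float64(55.7), np.float64(-0.2), np.float64(-0.1), np.float64(5.6)]
[np.float64(55.5), np.float64(-5.7), np.float64(-0.1), np.float64(5.6)]
[np.float64(54.6), np.float64(-11.1), np.float64(-0.1), np.float64(5.6)]
[np.float64(53.3), np.float64(-16.4), np.float64(-0.1), np.float64(5.6)]
[np.float64(51.4), np.float64(-21.6), np.float64(-0.1), np.float64(5.6)]
[np.float64(49.1), np.float64(-26.5), np.float64(-0.1), np.float64(5.6)]
[np.float64(46.2), np.float64(-31.2), np.float64(-0.1), np.float64(5.6)]
[np.float64(42.9), np.float64(-35.6), np.float64(-0.1), np.float64(5.6)]
```

>>> {"api": "servo_tool", "payload": {
  "steps": [
    [[87, 39.6, 39.2, 0, 5.6], [87, 43.3, 35.2, 0, 5.6], [87, 46.5, 30.8, 0, 5.6], [87, 49.3, 26.1, 0, 5.6], [87, 51.6, 21.1, 0, 5.6], [87, 53.4, 15.9, 0, 5.6], [87, 54.7, 10.6, 0, 5.6], [87, 55.5, 5.2, 0, 5.6]]
  ]
}}

```text
t: 1.8
eef_pos: [0.4391, 0.1957, 0.249]
ee_rot: [-3.141, 0.0, -1.212]
force: [1.2, -0.2, -0.1]
width: 0.0868
```

>>> {"api": "servo_tool", "payload": {
  "steps": [
    [[87, 55.7, 0, 0, 5.6], [87, 55.5, -5.7, 0, 5.6], [87, 54.6, -11.1, 0, 5.6], [87, 53.3, -16.4, 0, 5.6], [87, 51.4, -21.6, 0, 5.6], [87, 49.1, -26.5, 0, 5.6], [87, 46, -31, 0, 5.6], [87, 40, -33, 0, 5.6]]
  ]
}}

```text
t: 2.8
eef_pos: [0.5974, -0.2172, 0.2487]
ee_rot: [-3.141, 0.0, -1.995]
force: [1.2, 1.7, 0.6]
width: 0.0869
```

```bash
python3 - <<'E'
from h import *
s=arm.get_state();print(s["t"],s["eef_pos"],np.degrees(s["ee_rot"]),s["q"])
f=arm.grab_frame("wrist");save(f,"w1.png",None,1.2)
w=world(f);z=w[...,2]
k=(z>.14)&(z<.175)
n,l=cv2.connectedComponents(k.astype(np.uint8))
for i in range(1,n):
    m=l==i
    if m.sum()>20: print(m.sum(),np.nanmedian(w[m],0).round(4),(np.nanmin(w[m],0)/2+np.nanmax(w[m],0)/2).round(4),np.nanmax(z[m]))
b=arm.grab_frame("top");wb=world(b)
f2=wb[140:190,308:392].reshape(-1,3);q=f2[(f2[:,2]>.15)&(f2[:,2]<.17)];print(len(q),q.mean(0) if len(q) else 0)
E
```

```text
2.8 [ 0.59743188 -0.21724236  0.24865973] [-1.79978838e+02  4.15005864e-03 -1.14311452e+02] [-4.22325162e-02  2.94395882e-01 -8.06657877e-02  7.57778313e-05
 -1.19536495e+00 -3.82110159e-01]
408 [ 0.5967 -0.2198  0.1597] [ 0.5976 -0.2175  0.1509] 0.16147702730868707
6 [ 0.59993125 -0.21785033  0.15970385]
```

View pics/w1.png

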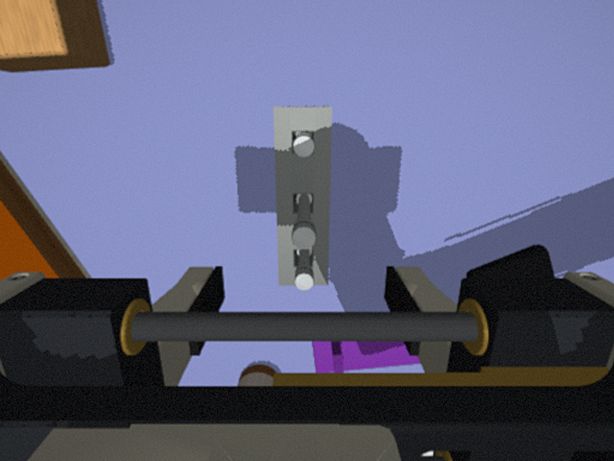

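Wrist view: the tall column's top at (304,232) sits midway between the fingers, at about 2.7 mm along tool x. I'll go down and grip the tube about 41 mm below the top.

>>> {"api": "servo_tool", "payload": {
  "steps": [
    [[87, 2.7, -0.4, 30, 0], [87, 0, 0, 40, 0], [87, 0, 0, 35, 0], [60, 0, 0, 15, 0], [40, 0, 0, 6, 0], [5, 0, 0, 0, 0], [5, 0, 0, 0, 0], [5, 0, 0, 0, 0]]
  ],
  "squeeze": 20
}}

```text
t: 3.9
eef_pos: [0.5967, -0.2179, 0.1236]
ee_rot: [-3.14, 0.001, -1.992]
force: [-0.1, -0.0, -0.2]
width: 0.0428
```

>>> {"api": "servo_tool", "payload": {
  "steps": [
    [[5, 0, 0, 0, 0], [5, 0, 0, 0, 0], [5, 0, 0, 0, 0]]
  ],
  "squeeze": 55
}}

```text
t: 4.28
eef_pos: [0.5965, -0.2179, 0.1228]
ee_rot: [-3.141, 0.0, -1.992]
force: [-1.0, 0.3, 0.6]
width: 0.0161
```

>>> {"api": "servo_tool", "payload": {
  "steps": [
    [[5, 0, 0, 0, 0], [5, 0, 0, 0, 0], [5, 0, 0, 0, 0]]
  ]
}}

```text
t: 4.65
eef_pos: [0.5964, -0.2179, 0.1227]
ee_rot: [-3.141, 0.0, -1.992]
force: [1.1, -0.3, 2.0]
width: 0.0162
```

```bash
python3 - <<'E'
from h import *
f=arm.grab_frame("wrist");g=arm.grab_frame("scene")
A=cv2.resize(f["image"][150:384,120:390],(400,346));B=cv2.resize(g["image"][190:310,130:250],(346,346),interpolation=cv2.INTER_CUBIC)
cv2.imwrite("pics/g.png",np.hstack([A,B])[:,:,::-1])
E
```

```text
(no output)
```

View pics/g.png

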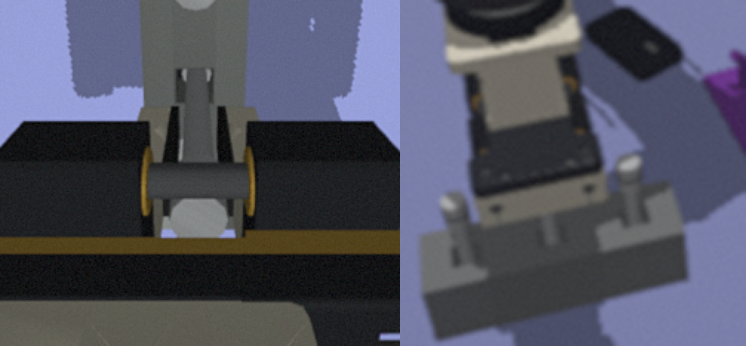

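The pads have caught the lower rim of the top fitting: 16 mm opening, with gaps beside the tube. I'll regrip 4 mm lower, where the pads clear it and the palm still has about 2.5 mm.

>>> {"api": "servo_tool", "payload": {
  "steps": [
    [[28, 0, 0, 0, 0], [28, 0, 0, 0, 0], [28, 0, 0, 2, 0], [28, 0, 0, 2, 0], [5, 0, 0, 0, 0], [5, 0, 0, 0, 0], [5, 0, 0, 0, 0], [5, 0, 0, 0, 0]]
  ],
  "squeeze": 20
}}

```text
t: 5.75
eef_pos: [0.5962, -0.2179, 0.1185]
ee_rot: [3.142, 0.0, -1.992]
force: [0.8, -0.8, -1.3]
width: 0.0167
```

>>> {"api": "servo_tool", "payload": {
  "steps": [
    [[5, 0, 0, 0, 0], [5, 0, 0, 0, 0], [5, 0, 0, 0, 0]]
  ],
  "squeeze": 55
}}

```text
t: 6.12
eef_pos: [0.5961, -0.2179, 0.1185]
ee_rot: [3.141, -0.0, -1.992]
force: [1.1, 0.0, -2.6]
width: 0.0151
```

>>> {"api": "servo_tool", "payload": {
  "steps": [
    [[5, 0, 0, 0, 0], [5, 0, 0, 0, 0]]
  ]
}}

```text
t: 6.38
eef_pos: [0.5962, -0.2178, 0.1185]
ee_rot: [3.141, 0.0, -1.992]
force: [0.7, -0.4, -4.3]
width: 0.015
```

```bash
python3 - <<'E'
from h import *
f=arm.grab_frame("wrist")
A=cv2.resize(f["image"][200:330,180:330],(690,598),interpolation=cv2.INTER_CUBIC)
cv2.imwrite("pics/g2.png",A[:,:,::-1])
E
```

```text
(no output)
```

View pics/g2.png

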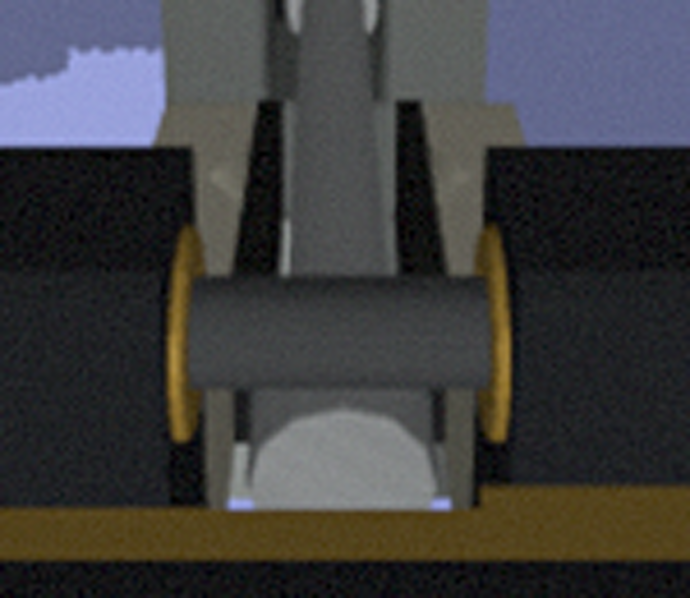

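The pads are long and always take the end fitting while the rod stands, so the tube can't be gripped alone. New plan:
1. Grip the top fitting with the fingertips and pull the column out.
2. Pivot it gently down onto free bench.
3. Regrip at its middle and carry it level to the cradle.

>>> {"api": "servo_tool", "payload": {
  "steps": [
    [[32, 0, 0, 0, 0], [32, 0, 0, 0, 0], [32, 0, 0, -20, 0], [32, 0, 0, -20, 0], [32, 0, 0, -1.5, 0], [5, 0, 0, 0, 0], [5, 0, 0, 0, 0], [5, 0, 0, 0, 0]]
  ],
  "squeeze": 55
}}

```text
t: 7.42
eef_pos: [0.5962, -0.2179, 0.1593]
ee_rot: [3.141, -0.0, -1.992]
force: [2.1, -1.6, -2.7]
width: 0.0163
```

>>> {"api": "servo_tool", "payload": {
  "steps": [
    [[5, 0, 0, 0, 0], [5, 0, 0, 0, 0], [5, 0, 0, 0, 0]]
  ]
}}

```text
t: 7.8
eef_pos: [0.596, -0.2178, 0.1594]
ee_rot: [3.141, -0.0, -1.992]
force: [2.6, -1.6, -6.1]
width: 0.0168
```

>>> {"api": "servo_tool", "payload": {
  "steps": [
    [[5, 0, 0, -4, 0], [5, 0, 0, -5, 0], [5, 0, 0, -5, 0], [5, 0, 0, -6, 0], [5, 0, 0, -6, 0], [5, 0, 0, -7, 0], [5, 0, 0, -8, 0]]
  ]
}}

```text
t: 8.68
eef_pos: [0.5963, -0.2179, 0.202]
ee_rot: [-3.141, 0.0, -1.992]
force: [0.8, -0.2, -1.7]
width: 0.0165
```

```bash
python3 - <<'E'
from h import *
g=arm.grab_frame("scene");f=arm.grab_frame("wrist")
cv2.imwrite("pics/p1.png",np.hstack([cv2.resize(g["image"][170:310,120:260],(400,400),interpolation=cv2.INTER_CUBIC),cv2.resize(f["image"][180:384,150:354],(400,400))])[:,:,::-1])
print(arm.get_state()["force"])
E
```

```text
[-0.32302001  0.17672033 -0.74295619]
```

View pics/p1.png

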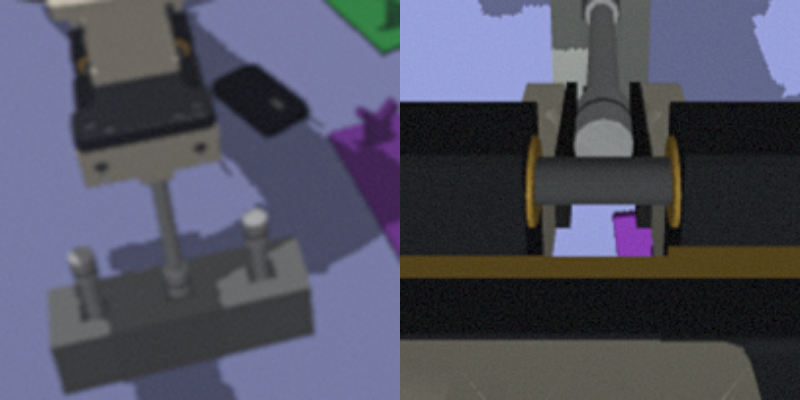

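The column comes out in the fingertips: in the left view its lower fitting is clearing the well at (178,280), and both short columns are in place. I'll lift clear and move over free bench.

>>> {"api": "servo_tool", "payload": {
  "steps": [
    [[5, 0, 0, -15, 0], [5, 0, 0, -25, 0], [5, 0, 0, -30, 0], [5, 0, 0, -25, 0]]
  ]
}}

```text
t: 9.28
eef_pos: [0.5962, -0.2179, 0.2981]
ee_rot: [-3.141, 0.0, -1.992]
force: [0.3, 0.5, -1.2]
width: 0.0164
```

```bash
python3 -c "
from h import *
plan([.40,-.20,.255],-90,7)"
```

```text
[np.float64(9.1), np.float64(26.6), np.float64(6.2), np.float64(-3.4)]
[np.float64(7.5), np.float64(27.1), np.float64(6.2), np.float64(-3.4)]
[np.float64(5.8), np.float64(27.5), np.float64(6.2), np.float64(-3.4)]
[np.float64(4.2), np.float64(27.8), np.float64(6.2), np.float64(-3.4)]
[np.float64(2.5), np.float64(28.0), np.float64(6.2), np.float64(-3.4)]
[np.float64(0.8), np.float64(28.1), np.float64(6.2), np.float64(-3.4)]
[np.float64(-0.9), np.float64(28.1), np.float64(6.2), np.float64(-3.4)]
```

>>> {"api": "servo_tool", "payload": {
  "steps": [
    [[5, 9.1, 15, 0, -3.4], [5, 7.5, 27, 4, -3.4], [5, 5.8, 32, 7, -3.4], [5, 4.2, 34, 8, -3.4], [5, 2.5, 34, 8, -3.4], [5, 0.8, 31, 8, -3.4], [5, -0.9, 20, 8, -3.4], [5, 0, 0, 0, 0]]
  ]
}}

```text
t: 10.28
eef_pos: [0.3986, -0.2004, 0.2537]
ee_rot: [-3.141, 0.0, -1.576]
force: [0.7, -0.3, -0.5]
width: 0.0167
```

```bash
python3 - <<'E'
from h import *
g=arm.grab_frame("scene");w=world(g);f=arm.grab_frame("wrist")
s=arm.get_state();p=s["eef_pos"];print(p,np.degrees(s["ee_rot"]))
# rod points near TCP axis, below tool
m=(np.hypot(w[...,0]-p[0],w[...,1]-p[1])<.035)&(w[...,2]>.04)&(w[...,2]<p[2]-.02)
P=w[m];print(len(P),P.min(0),P.max(0))
for z0 in np.arange(.08,p[2]-.02,.02):
    q=P[abs(P[:,2]-z0)<.01]
    if len(q):print(round(z0,2),len(q),np.median(q,0))
b=g["image"][100:320,120:340];cv2.imwrite("pics/p2.png",cv2.resize(b,(600,600),interpolation=cv2.INTER_CUBIC)[:,:,::-1])
E
```

```text
[ 0.40054048 -0.20061277  0.25406073] [-1.79915765e+02 -2.36876119e-02 -9.03521727e+01]
268 [ 0.37378471 -0.21352088  0.10427645] [ 0.42105371 -0.19428052  0.23404203]
0.1 15 [ 0.40472776 -0.20760825  0.10703494]
0.12 60 [ 0.40503995 -0.20499474  0.12214705]
0.14 37 [ 0.40279904 -0.2049572   0.14025715]
0.16 40 [ 0.40272045 -0.20468171  0.1602979 ]
0.18 41 [ 0.40278884 -0.20509517  0.18093604]
0.2 42 [ 0.40268273 -0.20512581  0.20085963]
0.22 26 [ 0.40299578 -0.20494417  0.21642975]
```

View pics/p2.png

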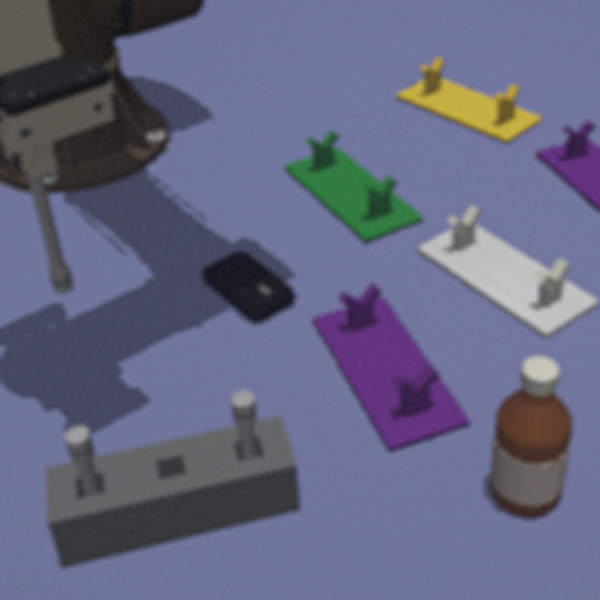

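The rod hangs vertical with its lower end at z≈0.104, as predicted; the mouse is well clear. I'll lower it to just above the bench.

>>> {"api": "servo_tool", "payload": {
  "steps": [
    [[5, 0, 0, 20, 0], [5, 0, 0, 30, 0], [5, 0, 0, 25, 0], [5, 0, 0, 15, 0], [5, 0, 0, 8, 0], [5, 0, 0, 3, 0], [5, 0, 0, 0, 0]]
  ]
}}

```text
t: 11.25
eef_pos: [0.4004, -0.2005, 0.1524]
ee_rot: [-3.141, -0.0, -1.576]
force: [0.2, 0.0, -1.1]
width: 0.0168
```

>>> {"api": "servo_tool", "payload": {
  "steps": [
    [[5, 0, 0, 0, 0], [5, 0, 0, 1.5, 0], [5, 0, 0, 1.5, 0], [5, 0, 0, 1, 0], [5, 0, 0, 0, 0]]
  ],
  "squeeze": 10
}}

```text
t: 11.88
eef_pos: [0.4009, -0.2008, 0.1491]
ee_rot: [-3.14, -0.001, -1.576]
force: [-1.3, 0.7, 5.9]
width: 0.0174
```

Contact at about 6 N. I'll regrip nearer the top (fingers caging loosely) so that the rod can go all the way flat.

>>> {"api": "servo_tool", "payload": {
  "steps": [
    [[21, 0, 0, 0, 0], [21, 0, 0, 0, 0], [21, 0, 0, -5, 0], [21, 0, 0, -4, 0], [5, 0, 0, 0, 0], [5, 0, 0, 0, 0], [5, 0, 0, 0, 0]]
  ]
}}

```text
t: 12.75
eef_pos: [0.4005, -0.2006, 0.1577]
ee_rot: [-3.14, -0.0, -1.576]
force: [-0.8, 0.9, 6.3]
width: 0.0173
```

```bash
python3 - <<'E'
from h import *
g=arm.grab_frame("scene");w=world(g)
s=arm.get_state();p=s["eef_pos"];print(s["t"],p,s["force"],s["width"])
m=(np.hypot(w[...,0]-p[0],w[...,1]-p[1])<.035)&(w[...,2]>.002)&(w[...,2]<p[2]-.02)
P=w[m]
for z0 in np.arange(.01,p[2]-.02,.02):
    q=P[abs(P[:,2]-z0)<.01]
    if len(q):print(round(z0,2),len(q),np.median(q,0))
v,u=np.where(m);print(u.min(),u.max(),v.min(),v.max())
cv2.imwrite("pics/p3.png",cv2.resize(g["image"][120:240,100:260],(640,480),interpolation=cv2.INTER_CUBIC)[:,:,::-1])
E
```

```text
12.8 [ 0.40051605 -0.20064491  0.15766068] [-0.28823265  0.25485348  5.80497553] 0.017364173425969253
0.01 45 [ 0.40656065 -0.20535416  0.01088673]
0.03 42 [ 0.40456481 -0.20518986  0.02576088]
0.05 31 [ 0.4038209  -0.20478608  0.05058267]
0.07 31 [ 0.40407482 -0.20573498  0.07033544]
0.09 34 [ 0.40376015 -0.20522817  0.09134776]
0.11 37 [ 0.40417225 -0.20437563  0.11036427]
0.13 13 [ 0.40512133 -0.20909781  0.12651055]
137 162 197 245
```

View pics/p3.png

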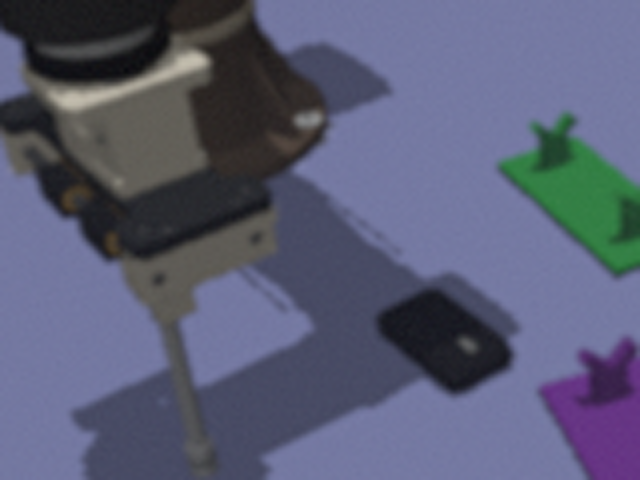

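Rod stands upright on the bench, lower end at (200,455) in the crop, top in the fingertips. Now I tilt it along an arc toward tool +x.

>>> {"api": "servo_tool", "payload": {
  "steps": [
    [[5, 12, 0, 0, 0], [5, 12.5, 0, 1, 0], [5, 12.3, 0, 2, 0], [5, 12.2, 0, 3, 0]]
  ],
  "squeeze": 8
}}

```text
t: 13.3
eef_pos: [0.3995, -0.2504, 0.1508]
ee_rot: [3.141, -0.0, -1.577]
force: [-0.3, -1.3, 1.3]
width: 0.0177
```

```bash
cat > rod.py <<'E'
from h import *
g=arm.grab_frame("scene");w=world(g)
s=arm.get_state();p=s["eef_pos"];print(s["t"],p,s["force"],s["width"])
m=(abs(w[...,0]-p[0])<.03)&(w[...,1]>p[1]-.03)&(w[...,1]<p[1]+.2)&(w[...,2]>.004)&(w[...,2]<p[2]-.0)
P=w[m]
for y0 in np.arange(p[1]-.03,p[1]+.2,.01):
    q=P[abs(P[:,1]-y0)<.005]
    if len(q)>3:print(round(y0,3),len(q),np.median(q,0).round(4), q[:,2].max().round(4))
E
python3 rod.py
```

```text
13.35 [ 0.39949156 -0.2512184   0.15031786] [ 0.41882704 -1.92410484  4.43285598] 0.01761502203975429
-0.261 28 [ 0.423  -0.2618  0.1393] 0.1482
-0.251 32 [ 0.4231 -0.2501  0.1381] 0.1478
-0.241 48 [ 0.4047 -0.2412  0.1037] 0.1467
-0.231 48 [ 0.4038 -0.2314  0.0787] 0.1055
-0.221 47 [ 0.4039 -0.2209  0.0498] 0.0812
-0.211 48 [ 0.4051 -0.2119  0.024 ] 0.0489
-0.201 20 [ 0.4049 -0.2029  0.0148] 0.0287
```

The tilt follows as planned: about 20°, with the end not slipping. Continuing.

>>> {"api": "servo_tool", "payload": {
  "steps": [
    [[5, 11.8, 0, 4, 0], [5, 11.4, 0, 5, 0], [5, 11, 0, 6, 0], [5, 10.3, 0, 7, 0], [5, 9.7, 0, 7.8, 0], [5, 9, 0, 8.7, 0], [5, 8.2, 0, 9.4, 0], [5, 7.3, 0, 10.1, 0]]
  ]
}}

```text
t: 14.35
eef_pos: [0.3992, -0.3286, 0.0923]
ee_rot: [3.141, 0.0, -1.576]
force: [-0.4, 0.6, -0.3]
width: 0.0174
```

```bash
python3 rod.py
```

```text
14.4 [ 0.39866238 -0.32880571  0.09106342] [ 0.18866664  0.08898711 -0.62880212] 0.017704425607718968
-0.339 16 [ 0.4232 -0.3392  0.0776] 0.0859
-0.329 16 [ 0.4232 -0.3287  0.0781] 0.0828
-0.319 6 [ 0.4234 -0.3216  0.0774] 0.0832
-0.309 9 [ 0.4039 -0.3076  0.0643] 0.0668
-0.299 16 [ 0.4042 -0.2984  0.0615] 0.0656
-0.289 23 [ 0.4033 -0.2885  0.0573] 0.0605
-0.279 23 [ 0.4029 -0.2791  0.0503] 0.0566
-0.269 21 [ 0.4025 -0.2692  0.0438] 0.0495
-0.259 21 [ 0.4032 -0.2585  0.0406] 0.046
-0.249 22 [ 0.4035 -0.2484  0.0342] 0.04
-0.239 20 [ 0.4031 -0.2388  0.0284] 0.0332
-0.229 30 [ 0.4049 -0.2285  0.0222] 0.0285
-0.219 27 [ 0.4061 -0.2193  0.0201] 0.0264
-0.209 22 [ 0.4052 -0.2095  0.0141] 0.021
```

>>> {"api": "servo_tool", "payload": {
  "steps": [
    [[5, 6.5, 0, 10.7, 0], [5, 5.5, 0, 11.2, 0], [5, 4.5, 0, 11.7, 0], [5, 3.5, 0, 12, 0], [5, 2.4, 0, 10, 0], [5, 1, 0, 6, 0], [5, 0, 0, 2, 0], [5, 0, 0, 0, 0]]
  ]
}}

```text
t: 15.4
eef_pos: [0.3992, -0.3515, 0.0296]
ee_rot: [-3.142, -0.0, -1.576]
force: [0.0, -0.1, -0.6]
width: 0.0176
```

```bash
python3 rod.py
```

```text
15.45 [ 0.39921992 -0.35152101  0.02970129] [-0.32546077 -0.1842462   0.35423367] 0.017454342024072506
-0.362 6 [ 0.4226 -0.3606  0.0122] 0.0131
-0.352 6 [ 0.4217 -0.351   0.011 ] 0.0151
-0.292 22 [ 0.402  -0.2911  0.0155] 0.0195
-0.282 18 [ 0.4024 -0.2817  0.0137] 0.0187
-0.272 22 [ 0.4021 -0.2715  0.0135] 0.0186
-0.262 21 [ 0.4029 -0.2617  0.0148] 0.0172
-0.252 18 [ 0.4023 -0.2522  0.014 ] 0.0167
-0.242 17 [ 0.4026 -0.2414  0.0135] 0.0171
-0.232 30 [ 0.4045 -0.2322  0.0141] 0.019
-0.222 27 [ 0.4055 -0.2218  0.0157] 0.0199
-0.212 11 [ 0.4046 -0.214   0.0157] 0.0184
```

>>> {"api": "servo_tool", "payload": {
  "steps": [
    [[5, 0, 0, 2, 0], [5, 0, 0, 2, 0], [5, 0, 0, 1.5, 0], [5, 0, 0, 0, 0]]
  ],
  "squeeze": 5
}}

```text
t: 15.95
eef_pos: [0.3993, -0.3516, 0.0242]
ee_rot: [-3.141, -0.0, -1.576]
force: [0.0, -0.2, 3.0]
width: 0.0179
```

```bash
python3 rod.py
```

```text
16.0 [ 0.39924909 -0.35166493  0.02422487] [-0.14602675  0.01889445  4.10433474] 0.017935810241018976
-0.292 22 [ 0.4032 -0.2912  0.0129] 0.0164
-0.282 20 [ 0.4018 -0.2813  0.0124] 0.0172
-0.272 21 [ 0.4019 -0.2719  0.0121] 0.0168
-0.262 21 [ 0.4027 -0.2617  0.0131] 0.0156
-0.252 20 [ 0.4032 -0.2519  0.0131] 0.0159
-0.242 20 [ 0.4027 -0.2418  0.0122] 0.0166
-0.232 28 [ 0.4042 -0.2323  0.0134] 0.0179
-0.222 29 [ 0.4043 -0.2216  0.0151] 0.0214
-0.212 11 [ 0.4045 -0.2139  0.0141] 0.0186
```

Flat on the bench at 4 N. I'll release and rise for a look.

>>> {"api": "servo_tool", "payload": {
  "steps": [
    [[24, 0, 0, 0, 0], [50, 0, 0, 0, 0], [60, 0, 0, -20, 0], [60, -20, 0, -40, 0], [60, -30, 0, -40, 0], [60, -25, 0, 0, 0], [60, 0, 0, 0, 0]]
  ]
}}

```text
t: 16.88
eef_pos: [0.3996, -0.2754, 0.1246]
ee_rot: [-3.14, 0.0, -1.575]
force: [0.1, -1.5, -0.9]
width: 0.0597
```

```bash
cat > flat.py <<'E'
from h import *
s=arm.get_state();p=s["eef_pos"];print(s["t"],p,np.degrees(s["ee_rot"][2]),s["width"])
for n in("wrist","scene"):
    f=arm.grab_frame(n);w=world(f);z=w[...,2]
    m=(z>.005)&(z<.024)&(abs(w[...,0]-.40)<.04)&(abs(w[...,1]+.28)<.12)
    k,l,st,_=cv2.connectedComponentsWithStats(m.astype(np.uint8))
    for i in range(1,k):
        if st[i,4]>60:
            P=w[l==i];r=cv2.minAreaRect(P[:,:2].astype(np.float32));print(n,st[i,4],np.round(r[0],4),np.round(r[1],4),round(r[2],2),np.round([P[:,1].min(),P[:,1].max(),np.median(P[:,0]),P[:,2].max()],4))
    save(f,"flat_%s.png"%n,None,1)
E
python3 flat.py
```

```text
16.875 [ 0.39959479 -0.27543541  0.12463332] -90.21774813330985 0.05972334438925642
wrist 2232 [ 0.3996 -0.2824] [0.1498 0.018 ] 89.55 [-0.3573 -0.2074  0.3993  0.0199]
scene 364 [ 0.4021 -0.2873] [0.0177 0.1498] 0.7 [-0.3621 -0.2123  0.4031  0.0192]
```

View pics/flat_wrist.png

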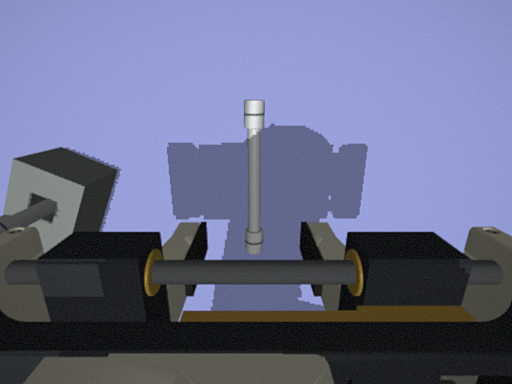

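The wrist view shows the rod flat and undisturbed from (254,112) to (254,240); its length measures 149.8 mm. Centre is at (0.3996, -0.283). I'll regrip there.

>>> {"api": "servo_tool", "payload": {
  "steps": [
    [[60, 7.5, 0, 25, 0], [60, 0, 0, 35, 0], [50, 0, 0, 25, 0], [36, 0, 0, 12, 0], [30, 0, 0, 3.2, 0], [5, 0, 0, 0, 0], [5, 0, 0, 0, 0], [5, 0, 0, 0, 0]]
  ],
  "squeeze": 30
}}

```text
t: 17.98
eef_pos: [0.4, -0.2842, 0.0245]
ee_rot: [-3.14, -0.0, -1.576]
force: [-0.7, -0.7, 1.8]
width: 0.011
```

>>> {"api": "servo_tool", "payload": {
  "steps": [
    [[5, 0, 0, 0, 0], [5, 0, 0, 0, 0], [5, 0, 0, 0, 0], [5, 0, 0, 0, 0]]
  ]
}}

```text
t: 18.48
eef_pos: [0.4, -0.2842, 0.0244]
ee_rot: [-3.14, -0.0, -1.576]
force: [-0.6, 1.4, 5.8]
width: 0.011
```

Gripped on the tube (11 mm). Lifting and planning the transfer.

>>> {"api": "servo_tool", "payload": {
  "steps": [
    [[5, 0, 0, -10, 0], [5, 0, 0, -25, 0], [5, 0, 0, -35, 0], [5, 0, 0, -35, 0], [5, 0, 0, -20, 0]]
  ]
}}

```text
t: 19.1
eef_pos: [0.3998, -0.2841, 0.1511]
ee_rot: [-3.139, -0.001, -1.576]
force: [0.5, -0.4, -1.2]
width: 0.0107
```

```bash
python3 -c "
from h import *
plan([.562,.205,.17],0,14)"
```

```text
[np.float64(-35.0), np.float64(-11.4), np.float64(-1.4), np.float64(-6.5)]
[np.float64(-33.5), np.float64(-15.3), np.float64(-1.4), np.float64(-6.5)]
[np.float64(-31.6), np.float64(-18.9), np.float64(-1.4), np.float64(-6.5)]
[np.float64(-29.2), np.float64(-22.4), np.float64(-1.4), np.float64(-6.5)]
[np.float64(-26.5), np.float64(-25.5), np.float64(-1.4), np.float64(-6.5)]
[np.float64(-23.5), np.float64(-28.3), np.float64(-1.4), np.float64(-6.5)]
[np.float64(-20.2), np.float64(-30.8), np.float64(-1.4), np.float64(-6.5)]
[np.float64(-16.6), np.float64(-32.9), np.float64(-1.4), np.float64(-6.5)]
[np.float64(-12.8), np.float64(-34.5), np.float64(-1.4), np.float64(-6.5)]
[np.float64(-8.8), np.float64(-35.7), np.float64(-1.4), np.float64(-6.5)]
[np.float64(-4.8), np.float64(-36.5), np.float64(-1.4), np.float64(-6.5)]
[np.float64(-0.6), np.float64(-36.8), np.float64(-1.4), np.float64(-6.5)]
[np.float64(3.5), np.float64(-36.6), np.float64(-1.4), np.float64(-6.5)]
[np.float64(7.6), np.float64(-36.0), np.float64(-1.4), np.float64(-6.5)]
```

>>> {"api": "servo_tool", "payload": {
  "steps": [
    [[5, -35, -11.4, -1.4, -6.5], [5, -33.5, -15.3, -1.4, -6.5], [5, -31.6, -18.9, -1.4, -6.5], [5, -29.2, -22.4, -1.4, -6.5], [5, -26.5, -25.5, -1.4, -6.5], [5, -23.5, -28.3, -1.4, -6.5], [5, -20.2, -30.8, -1.4, -6.5]]
  ]
}}

```text
t: 19.98
eef_pos: [0.4799, -0.0381, 0.1591]
ee_rot: [-3.141, 0.0, -0.778]
force: [0.5, -0.8, -0.8]
width: 0.0108
```

>>> {"api": "servo_tool", "payload": {
  "steps": [
    [[5, -16.6, -32.9, -1.4, -6.5], [5, -12.8, -34.5, -1.4, -6.5], [5, -8.8, -35.7, -1.4, -6.5], [5, -4.8, -36.5, -1.4, -6.5], [5, -0.6, -36.8, -1.4, -6.5], [5, 3.5, -36.6, -1.4, -6.5], [5, 7.6, -36, -1.4, -6.5], [5, 0, 0, 0, 0]]
  ]
}}

```text
t: 20.98
eef_pos: [0.5595, 0.2078, 0.1684]
ee_rot: [-3.142, 0.0, 0.015]
force: [-0.5, 0.2, -1.4]
width: 0.0112
```

```bash
cat > cr.py <<'E'
from h import *
s=arm.get_state();p=s["eef_pos"];print(s["t"],p,np.degrees(s["ee_rot"]),s["width"])
for n in("wrist","scene","top"):
    f=arm.grab_frame(n);w=world(f);z=w[...,2]
    near=(abs(w[...,0]-.562)<.13)&(abs(w[...,1]-.205)<.075)
    sel={"plate":(z>.004)&(z<.013),"posts":(z>.03)&(z<.058),"rod":(z>p[2]-.035)&(z<p[2]-.002)}
    for q in sel:
        k,l,st,_=cv2.connectedComponentsWithStats((near&sel[q]).astype(np.uint8))
        for i in range(1,k):
            if st[i,4]>40:
                P=w[l==i];r=cv2.minAreaRect(P[:,:2].astype(np.float32));print(n,q,st[i,4],np.round(r[0],4),np.round(r[1],4),round(r[2],2),"x",P[:,0].min().round(4),P[:,0].max().round(4),"z",P[:,2].min().round(4),P[:,2].max().round(4))
    cv2.imwrite("pics/cr_%s.png"%n,f["image"][:,:,::-1])
E
python3 cr.py; python3 - <<'E'
import cv2,numpy as np
a=cv2.imread("pics/cr_wrist.png");b=cv2.imread("pics/cr_scene.png")[110:260,210:370]
cv2.imwrite("pics/cr.png",np.hstack([cv2.resize(a,(400,300)),cv2.resize(b,(320,300),interpolation=cv2.INTER_CUBIC)]))
E
```

```text
20.975 [0.55946719 0.20781646 0.1683751 ] [-1.79998336e+02  1.87410915e-04  8.61476951e-01] 0.011219637182427617
wrist plate 6864 [0.5799 0.206 ] [0.0797 0.1561] 88.69 x 0.5022 0.6582 z 0.005 0.0121
wrist posts 328 [0.6259 0.2056] [0.0415 0.012 ] 88.6 x 0.6195 0.6321 z 0.0301 0.0541
wrist rod 4048 [0.5901 0.2126] [0.0877 0.0417] 12.47 x 0.5472 0.6342 z 0.1461 0.1664
wrist rod 521 [0.5187 0.2075] [0.024  0.0171] 0.6 x 0.5066 0.5307 z 0.1479 0.1601
scene plate 1014 [0.5626 0.202 ] [0.0824 0.19  ] 88.55 x 0.4672 0.6584 z 0.004 0.0129
scene posts 68 [0.5006 0.2044] [0.0446 0.0148] 83.98 x 0.4914 0.5064 z 0.0303 0.0523
scene posts 78 [0.6248 0.2014] [0.0398 0.0146] 87.37 x 0.6172 0.6323 z 0.0306 0.0543
scene rod 226 [0.5791 0.2044] [0.1073 0.0407] 12.9 x 0.5253 0.6337 z 0.1444 0.1658
top plate 98 [0.643  0.1856] [0.0484 0.0265] 83.49 x 0.6291 0.6579 z 0.0041 0.0128
top plate 97 [0.5924 0.1753] [0.0188 0.0439] 89.76 x 0.5705 0.6144 z 0.0041 0.0124
top plate 507 [0.5062 0.2052] [0.0818 0.0821] 89.11 x 0.4649 0.5475 z 0.004 0.0128
top rod 106 [0.5072 0.205 ] [0.0507 0.0168] 0.78 x 0.482 0.5325 z 0.1504 0.1651
```

View pics/cr.png

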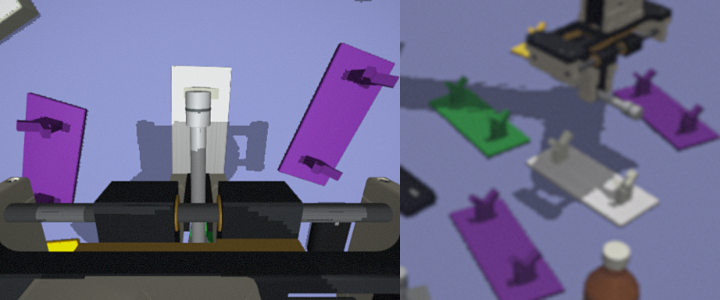

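The wrist half shows the rod over the white cradle, its far end at (198,95) above the far post. The corrections are +3.5 mm in x, about +1.3 mm in tool y and +2.2° turn. I'll descend in stages.

>>> {"api": "servo_tool", "payload": {
  "steps": [
    [[5, 3.5, 1.3, 15, 2.2], [5, 0, 0, 25, 0], [5, 0, 0, 25, 0], [5, 0, 0, 15, 0], [5, 0, 0, 8, 0], [5, 0, 0, 0, 0]]
  ]
}}

```text
t: 21.88
eef_pos: [0.5626, 0.2043, 0.0801]
ee_rot: [3.141, 0.0, -0.027]
force: [-1.6, -0.1, -0.8]
width: 0.0111
```

```bash
python3 cr.py; python3 - <<'E'
from h import *
s=arm.get_state();p=s["eef_pos"]
for n in("scene","wrist"):
    w=world(arm.grab_frame(n))
    m=(abs(w[...,1]-.205)<.012)&(w[...,2]>.045)&(w[...,2]<.085)
    P=w[m]
    for x0 in np.arange(.48,.65,.012):
        q=P[abs(P[:,0]-x0)<.006]
        if len(q)>4: print(n,round(x0,3),len(q),np.median(q[:,1]).round(4),np.percentile(q[:,2],95).round(4))
E
```

```text
21.875 [0.5626449  0.20431689 0.08008583] [ 1.79975375e+02  2.31729702e-02 -1.54429682e+00] 0.011119978638350554
wrist plate 11036 [0.5985 0.2062] [0.0802 0.1189] 89.09 x 0.5384 0.6582 z 0.005 0.0111
wrist posts 463 [0.6261 0.2198] [0.0135 0.0122] 89.33 x 0.62 0.6323 z 0.0331 0.0537
wrist posts 273 [0.6257 0.1889] [0.0083 0.0121] 88.7 x 0.6196 0.6318 z 0.0456 0.0543
wrist posts 129 [0.5001 0.2171] [0.0071 0.0135] 82.53 x 0.4936 0.5071 z 0.0343 0.0515
wrist posts 132 [0.5006 0.1956] [0.0125 0.007 ] 4.42 x 0.4943 0.5067 z 0.0342 0.0532
wrist rod 4729 [0.5939 0.2049] [0.0872 0.0424] 1.57 x 0.5502 0.6374 z 0.0451 0.0781
wrist rod 725 [0.5142 0.2069] [0.0404 0.0291] 1.67 x 0.4936 0.5344 z 0.0451 0.072
scene plate 1011 [0.5629 0.2018] [0.0818 0.1913] 89.56 x 0.4671 0.6587 z 0.0041 0.0129
scene posts 65 [0.6266 0.2007] [0.039  0.0174] 89.21 x 0.6177 0.6353 z 0.0301 0.0566
scene rod 199 [0.5926 0.2035] [0.0888 0.0417] 10.86 x 0.5513 0.6378 z 0.0455 0.0778
top plate 103 [0.6362 0.1809] [0.0309 0.0437] 89.02 x 0.6141 0.6581 z 0.0042 0.0125
top plate 469 [0.503  0.2064] [0.0793 0.0756] 89.15 x 0.4649 0.541 z 0.004 0.0123
top rod 119 [0.5063 0.2011] [0.0373 0.0449] 62.13 x 0.4863 0.5349 z 0.0452 0.0768
scene 0.528 6 0.1973 0.0706
scene 0.564 15 0.2072 0.0835
scene 0.576 34 0.2049 0.0807
scene 0.588 16 0.1967 0.0725
scene 0.6 18 0.1965 0.072
scene 0.612 15 0.1956 0.0751
scene 0.624 17 0.1958 0.0753
scene 0.636 29 0.1992 0.0742
wrist 0.492 22 0.196 0.0515
wrist 0.504 105 0.196 0.0523
wrist 0.516 253 0.2062 0.0719
wrist 0.528 260 0.206 0.072
wrist 0.54 5 0.2063 0.0724
wrist 0.552 148 0.2055 0.0721
wrist 0.564 385 0.205 0.0782
wrist 0.576 778 0.2051 0.0818
wrist 0.588 375 0.2047 0.0722
wrist 0.6 402 0.2043 0.0724
wrist 0.612 495 0.2041 0.0745
wrist 0.624 819 0.2044 0.0751
wrist 0.636 553 0.2041 0.075
```

The rod is level (tube top 0.072 on both sides), within 1 mm of centre and in line with both notches. The remaining drop is about 16 mm.

>>> {"api": "servo_tool", "payload": {
  "steps": [
    [[5, 0, 0, 6, 0], [5, 0, 0, 4, 0], [5, 0, 0, 2.5, 0], [5, 0, 0, 1.5, 0], [5, 0, 0, 1, 0], [5, 0, 0, 0, 0]]
  ],
  "squeeze": 12
}}

```text
t: 22.88
eef_pos: [0.5633, 0.2056, 0.0662]
ee_rot: [-3.14, -0.002, -0.026]
force: [-1.6, 3.4, 5.1]
width: 0.0111
```

>>> {"api": "servo_tool", "payload": {
  "steps": [
    [[5, 0, 0, 0.5, 0], [5, 0, 0, 0.5, 0], [5, 0, 0, 0, 0]]
  ],
  "squeeze": 6
}}

```text
t: 23.25
eef_pos: [0.5634, 0.2059, 0.0653]
ee_rot: [-3.14, -0.002, -0.026]
force: [-2.1, 5.3, 6.1]
width: 0.0116
```

The notch pushes sideways (+y, about 5 N), so I'll yield 1 to 2 mm that way and seat it.

>>> {"api": "servo_tool", "payload": {
  "steps": [
    [[5, 0, -0.8, 0, 0], [5, 0, -0.7, 0, 0], [5, 0, 0, 0.5, 0], [5, 0, 0, 0, 0]]
  ]
}}

```text
t: 23.75
eef_pos: [0.5634, 0.2064, 0.0647]
ee_rot: [-3.141, -0.002, -0.026]
force: [0.3, -0.1, 8.2]
width: 0.0115
```

```bash
python3 - <<'E'
from h import *
s=arm.get_state();print(s["t"],s["eef_pos"],s["force"],s["moment"])
w=world(arm.grab_frame("wrist"))
P=w[(abs(w[...,1]-.205)<.006)&(w[...,2]>.035)&(w[...,2]<.08)]
for x0 in np.arange(.504,.65,.012):
    q=P[abs(P[:,0]-x0)<.006]
    if len(q)>4: print(round(x0,3),len(q),np.median(q[:,1]).round(4),np.percentile(q[:,2],95).round(4))
print(P[:,0].max())
E
```

```text
23.75 [0.56344644 0.20640649 0.06468821] [ 0.29743928 -0.05988989  8.15132944] [0.36246774 0.28649612 0.07938139]
0.504 16 0.1998 0.0403
0.516 154 0.205 0.0565
0.528 217 0.2066 0.0565
0.54 19 0.2066 0.0567
0.552 118 0.2054 0.0563
0.564 312 0.2057 0.0643
0.576 430 0.2043 0.0753
0.588 346 0.2057 0.0565
0.6 386 0.2055 0.0565
0.612 416 0.2053 0.0588
0.624 513 0.2049 0.0594
0.636 393 0.2052 0.0594
0.6381083563630134
```

Seated: tube top 0.0565 gives an axis height of about 0.050 on both sides, with no lateral force. Releasing and retreating straight up.

>>> {"api": "servo_tool", "payload": {
  "steps": [
    [[16, 0, 0, 0, 0], [25, 0, 0, 0, 0], [40, 0, 0, 0, 0], [40, 0, 0, -15, 0], [40, 0, 0, -30, 0], [40, 0, 0, -45, 0], [40, 0, 0, -50, 0], [40, 0, 0, 0, 0]]
  ]
}}

```text
t: 24.8
eef_pos: [0.5649, 0.2072, 0.2098]
ee_rot: [-3.137, -0.008, -0.026]
force: [-0.5, -0.5, -0.5]
width: 0.0401
```

```bash
python3 cr.py; python3 - <<'E'
from h import *
f=arm.grab_frame("wrist");w=world(f);g=arm.grab_frame("scene")
P=w[(abs(w[...,1]-.205)<.012)&(w[...,2]>.035)&(w[...,2]<.08)]
for x0 in np.arange(.48,.65,.012):
    q=P[abs(P[:,0]-x0)<.006]
    if len(q)>4: print(round(x0,3),len(q),np.median(q[:,1]).round(4),np.percentile(q[:,2],95).round(4))
print(P[:,0].min(),P[:,0].max(),arm.get_state()["force"])
cv2.imwrite("pics/fin.png",np.hstack([cv2.resize(f["image"],(400,300)),cv2.resize(g["image"][110:310,120:340],(330,300),interpolation=cv2.INTER_CUBIC)])[:,:,::-1])
E
```

```text
24.8 [0.56488632 0.20723974 0.20978967] [-179.71865261   -0.44641967   -1.47318724] 0.040087294662389895
wrist plate 6866 [0.5629 0.2068] [0.0801 0.1895] 89.02 x 0.4677 0.6576 z 0.0049 0.0128
wrist posts 1851 [0.5624 0.2066] [0.0403 0.1508] 89.09 x 0.4869 0.6378 z 0.0304 0.058
wrist rod 447 [0.57   0.2309] [0.0259 0.012 ] 35.95 x 0.5559 0.5777 z 0.1877 0.2078
wrist rod 463 [0.5688 0.1844] [0.0121 0.0261] 51.77 x 0.5548 0.5762 z 0.1877 0.2078
scene plate 969 [0.5615 0.2024] [0.0819 0.1924] 88.38 x 0.4657 0.6586 z 0.0041 0.0125
scene posts 308 [0.5614 0.2017] [0.039  0.1538] 89.22 x 0.4845 0.6384 z 0.03 0.0579
scene rod 72 [0.5673 0.227 ] [0.0244 0.0138] 29.94 x 0.5533 0.5764 z 0.1847 0.2074
scene rod 69 [0.5653 0.1701] [0.0253 0.0162] 35.25 x 0.5509 0.5756 z 0.1872 0.2066
top plate 599 [0.5108 0.2036] [0.0851 0.0913] 89.46 x 0.4651 0.5568 z 0.004 0.0127
top posts 111 [0.5148 0.2068] [0.0562 0.0379] 3.61 x 0.487 0.5428 z 0.0433 0.0579
0.492 130 0.2064 0.0593
0.504 200 0.2049 0.0593
0.516 130 0.2075 0.0583
0.528 99 0.2076 0.0566
0.54 107 0.2073 0.0569
0.552 113 0.2071 0.0565
0.564 114 0.2068 0.0565
0.576 118 0.2064 0.0567
0.588 120 0.206 0.0568
0.6 125 0.2058 0.0566
0.612 156 0.2056 0.0591
0.624 259 0.2051 0.0594
0.636 162 0.2049 0.0593
0.3891910699513289 0.6377857453458778 [ 0.14104064 -1.03995008  0.20088877]
```

View pics/fin.png

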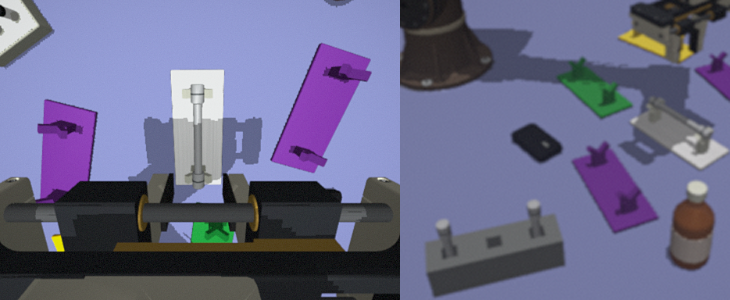

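The rod lies in both notches of the white cradle, level and centred to under 1 mm (0.5624 against 0.5627). The short columns, bottle and mouse look undisturbed.

```bash
python3 -c "
from station import arm
print(arm.job_done())"
```

```text
the job is handed in; nothing more can be done
None
```

The long column is in the white cradle with an end fitting in each notch, and the job was handed in at about 25 s of the 48 s allowed. No verdict is reported.

**How it was done:** I gripped the column by its top fitting and pulled it out of the holder. I then tilted it slowly down onto free bench, regripped it at its middle, carried it level to the cradle and lowered it in. The bench step was needed because the pads always catch the end fitting while the rod stands upright.

**Last checks that passed (wrist camera):**
- **Level:** the tube top reads 0.0565–0.0569 m along its length, so its axis is about 50 mm above the bench.
- **Centred:** the rod's middle is at x = 0.5624 m and the cradle's is at 0.5627–0.5629 m. The rod is in line with the cradle.
- **Surroundings:** the gripper was open and about 14 cm above the rod. In the last picture both short columns stand in the holder, and the bottle and mouse look unmoved.

**What went wrong or disagreed:**
- The first two grips in the holder caught the rim of the fitting and were redone.
- While seating, the notch pushed sideways with about 5 N; I shifted 1.5 mm to relieve it.
- The scene camera places things about 5 mm lower in y than the wrist camera does, so I placed the rod by the wrist readings.
- I read forces only at the end of each move; the highest reading was about 8 N, while seating.

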